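Press the recessed reset button of the bench controller

ROBOT

A 6-joint arm with a two-finger parallel gripper is mounted at the origin on a cart in front of the work surface, level with it; the furniture and walls round the work are solid. World frame = base frame: x ahead of the robot, y to its left, z up, the work surface at z = 0. Lengths are in m, angles in rad, forces in N, time in s.
With the tool pointing down it reaches from about 0.325 to 0.775 m from the base axis. Payload 5.5 kg.
Tool frame: the origin (TCP) lies on the centre line of the jaws, within the pads' length; the fingertips stand 14 mm ahead of it and the grasp point (between the pads) lies 5 mm behind it; z points along the fingers, y is the line along which they close (so a half turn about z gives the same grasp; the last joint's range is limited). The gripper opens to 85 mm and grips with 20 to 120 N. Pads are 22 mm wide; open, the fingers measure 114 mm over their backs; the gripper's body (76 mm by 85 mm) begins 54 mm behind the grasp point. The pads swing forward as they close: fully open they stand 13 mm farther back than shut.
Start: joints at [1.09, 0.091, 1.231, -0, 1.82, -0.057], TCP at [0.247, 0.547, 0.245] pointing down, gripper open.
Joint ranges: [-2.87, 2.87], [-0.86, 2.18], [0.17, 2.46], [-1.51, 4.65], [0.06, 2.69], [-2.65, 2.65]. Speed limits (rad/s): [2.57, 2.57, 3.01, 3.14, 3.14, 3.14].

INTERFACE

Orientations are given as a unit quaternion [w, x, y, z].
In Python, from plant import get_obs, optics, workorder gives the robot as it stands. The module is installed in compiled form; this text tells all that it offers.
- The arm moves only by the tool servo_tool, never from a script. Its argument "rows" is a list of rows, each a list of 5 numbers: the shift along the tool's x, y, z in mm, then the turn about the tool's z in rad, then the finger opening in mm, from 0 to 85.4. In form: [[x, y, z, spin, hand], ...]. A call has 1 to 12 rows; each row shifts and turns the commanded pose from where the row before left it, along the tool's axes as they then stand; what a row does not reach is not made up. A row lasts 1/12 s, in which the tool goes at most 41.7 mm and 7.16 degrees, less where a joint would pass 70% of its speed; a pose out of reach is approached as far as the arm can. A call with a gripper value outside its range is refused whole. The fingers move at their own pace and stop on an object; "grip_force" is the grip in N (left out, the last holds). Time passes only in rows, so rows that do not move let the fingers close. It gives the time, the measured TCP pose, the force, the opening and the grip force at its end, in the units of the state.
- get_obs(): the state, without advancing time (a new reading comes with each control period).
- optics.camera(name): name is "scene" or "top"; returns a dict with "frame" (480x640x3 uint8, red, green, blue), "z_map" (480x640 float32, m along the optical axis (not along the pixel's ray), 0 where there is no reading), "intrinsics" (3x3 intrinsics, pixels), "cam_to_world" (4x4, takes a point from camera to world coordinates). Camera axes: x right, y down, z forward; pixel columns grow to the right and rows downward; lengths in m; the calibration is good to about 2 mm. A picture is of the moment at which its call begins.
- workorder.close_job(): hands the job in; it is judged then, once.
The state is a dict: "time_s": time; "qpos": joint angles; "qvel": joint speeds; "joint_torque": joint torques, N m; "ee_pos": TCP position; "ee_rot": TCP orientation; "contact_force": force on the tool from outside, world axes, zero at the start; "ft_torque": the same for the moment, N m; "width": opening from 0.0 (shut) to 1.0 (fully open); "grip_force": force on a finger pad.
Only numpy, scipy, OpenCV 4.12 (cv2) and the standard library are available. Lean on these libraries where they do the work, as an engineer would, in place of code of your own. Each camera call takes 0.05 s, during which the arm holds its last target. There are 200 camera calls.

TASK

Open the small bench controller: fold its hinged cover up and back to about 110 degrees from shut (a little past upright), and let go of it so that it stays there. Then take the reset stylus out of the tube rack, put its tip down the round hole in the controller's top and push the recessed reset button down. Finish while still gripping the stylus and holding the button down; leave the key in the long slot and the things round about alone.

Things in the scene. Friction and masses are not known exactly. Their poses are not given: they have to be found in the camera images.
- controller: fixed box on the worktop, 100 mm deep (its x) by 140 wide (its y) by 60 high; origin at the centre of its underside, z up, its x points to the hinge side (away from the robot, give or take its yaw), its y to its left. Its top panel (60 mm above the origin) has a round hole on the right half and a long slot on the left half; both lie hidden under the cover until it is opened
- cover (a joint): angle of the controller's flat grey cover (92 mm from hinge to free edge, 140 wide, 4 thick), in rad: 0 shut (lying on the top), 1.57 upright, stop at 2.6. The hinge runs along the controller's y at its far top edge, point cover_hinge; the free edge is the near one. It starts shut or a little ajar (0 to 0.35). The hinge is stiff (about 0.12 N m of friction), so the cover stays where it is left
- cover_hinge (a point): middle of the cover's hinge line, on the far top edge of the controller; fixed, axes as the controller's: controller frame (46, 0, 62.5) mm
- cover_rod (a point): middle of the grip rod's free part: a round steel rod, 10 mm in diameter, that sticks out 44 mm sideways beyond the right edge of the cover (along the controller's -y) at its free edge, with free air above, below, before and behind it. It moves with the cover on a circle of 86 mm radius about the hinge line; this point lies 92 mm to the controller's -y of the hinge's middle. The rod can turn in the fingers as the cover swings
- reset_hole (a point): centre of the mouth of the round hole (14 mm in diameter, straight down) in the controller's top panel: controller frame (-10, -32, 60) mm; axes as the controller's. The reset button's flat top lies 20 mm below this point
- reset_top (a point): centre of the top of the recessed reset button, 13 mm in diameter; moves down with it
- reset_button (a joint): how far the reset button is pressed, in m: 0 up, stop at 0.008. Its spring takes about 1.5 N to start and 5 N at the stop; it springs back when let go
- slot_mouth (a point): centre of the mouth of the long slot (32 x 12 mm, long side along the controller's x): controller frame (-10, 32, 60) mm. Another key lies 20 mm down in it: leave it alone
- slot_key (a joint): how far the key in the long slot is pressed, in m: 0 up
- rack: fixed blue tube rack at the front of the worktop (another, empty one stands far back), 92 (x) by 138 (y) by 40 mm high, with rows of holes about 11 mm wide; origin at the centre of its underside
- stylus: reset stylus standing upright in one of three holes of the rack: the tall thing in it. Straight down its axis from the top: round ribbed grey handle 14 mm in diameter and 70 long, black collar 18 mm in diameter and 4 thick that rests on the rack's top, steel shaft 8 mm in diameter and 36 long. 110 mm long in all, 30 to 50 g; origin at the tip of the shaft, z up along the axis; handle from z = 40 to 110 mm
- stylus_tip (a point): lower end of the stylus' shaft (the body's origin), axes as the stylus'
- tube_1: clear lidded microtube hanging in the rack, 39 mm long, lid 5 mm above the rack; bystander
- tube_2: clear microtube with an orange lid, hanging in the rack, 39 mm long, lid 5 mm above the rack; bystander
- tape_roll: roll of tape lying flat, 62 mm across, 19 high; bystander, origin under its centre
- timer: white bench timer lying flat, 52 x 66 x 16 mm; bystander, origin under its centre
Things that resemble listed ones, but are neither listed nor needed, are in the scene too. What is shaped like the stylus but red or yellow is not meant.

How it is judged:
By the outcome, as a careful person would: the job done as asked, in the order asked, and still so for the second after the job is handed in, while the arm keeps its last pose, push and grip.
It also fails if it takes over 58 s, if anything falls off the work surface, if the arm or the gripper's body presses on something with over 40 N, if the wrist force passes 120 N, or if a joint passes its speed limit or range.

## Working session

There is one attempt and no reset: what is moved stays moved. The work goes in short steps, Python scripts to look and compute and a tool call to move; the robot and the scene stay as the last step left them, time stands still between calls to the robot, and variables do not carry over. Pictures are saved under pics/ and viewed, at most 10 in all, crops included, and the job is handed in when it is done.

Besides the shell and the picture viewer there is one more tool, called after "Emit:" in YAML: its name, and indented under it one key for each argument. servo_tool: Moves the arm, as the interface text tells. Its arguments: {"type":"object","properties":{"rows":{"type":"array","items":{"type":"array","items":{"type":"number"}}},"grip_force":{"type":"number"}},"required":["rows"]}

```bash
mkdir -p pics; cat > h.py <<'E'
import numpy as np, cv2
from plant import get_obs, optics, workorder
def cam(n):
    c=optics.camera(n); return c['frame'],c['z_map'],np.array(c['intrinsics']),np.array(c['cam_to_world'])
def save(f,n): cv2.imwrite('pics/'+n,cv2.cvtColor(f,cv2.COLOR_RGB2BGR))
def world(z,K,T):
    v,u=np.mgrid[:z.shape[0],:z.shape[1]]
    P=np.stack([(u-K[0,2])/K[0,0]*z,(v-K[1,2])/K[1,1]*z,z],-1)
    W=P@T[:3,:3].T+T[:3,3]; W[z<=0]=np.nan; return W
def ray(u,v,h,K,T):
    d=T[:3,:3]@np.array([(u-K[0,2])/K[0,0],(v-K[1,2])/K[1,1],1]); o=T[:3,3]
    return o+d*(h-o[2])/d[2]
def proj(p,K,T):
    q=T[:3,:3].T@(np.asarray(p)-T[:3,3]); q=K@q; return q[:2]/q[2]
E
python3 - <<'E'
from h import *
for n in('scene','top'):
    f,z,K,T=cam(n); save(f,n+'0.png'); np.savez(n+'0.npz',f=f,z=z,K=K,T=T); print(n,K[0,0],T.round(3).tolist(),(z>0).mean())
print(get_obs())
E
```

```text
scene 580.5432126134383 [[-0.669, -0.339, 0.661, -0.315], [-0.743, 0.304, -0.596, 0.738], [0.001, -0.89, -0.455, 0.641], [0.0, 0.0, 0.0, 1.0]] 0.9959700520833333
top 546.9925823915643 [[-0.005, -0.981, 0.192, 0.225], [-1.0, 0.001, -0.022, 0.013], [0.021, -0.192, -0.981, 1.453], [0.0, 0.0, 0.0, 1.0]] 0.9960970052083333
{'time_s': 0.1, 'qpos': array([ 1.09027033e+00,  9.18034668e-02,  1.23174416e+00,  6.22278897e-06,
        1.81985362e+00, -5.67049165e-02]), 'qvel': array([-0.0025444 , -0.00180739, -0.00373459, -0.00124564, -0.00217912,
       -0.00093905]), 'joint_torque': array([ 1.63969333e-03, -4.60216463e+01, -4.19219863e+01, -1.93479837e-04,
        1.05600516e-02, -9.90333047e-05]), 'ee_pos': array([0.24664038, 0.54670237, 0.24426406]), 'ee_rot': array([-2.42905667e-04,  2.10327252e-01,  9.77630620e-01, -8.71068565e-04]), 'contact_force': array([ 0.01570995,  0.85527325, -0.67379904]), 'ft_torque': array([-0.0132053 , -0.00822759,  0.02891419]), 'grip_force': 0.0, 'width': 1.0016122554739832}
```

View pics/scene0.png

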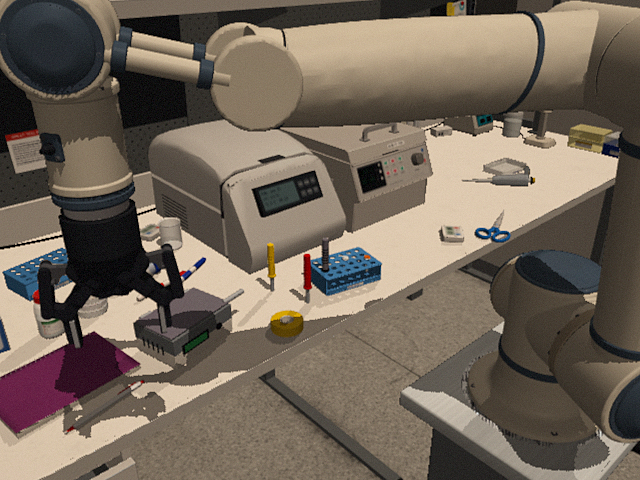

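View pics/top0.png

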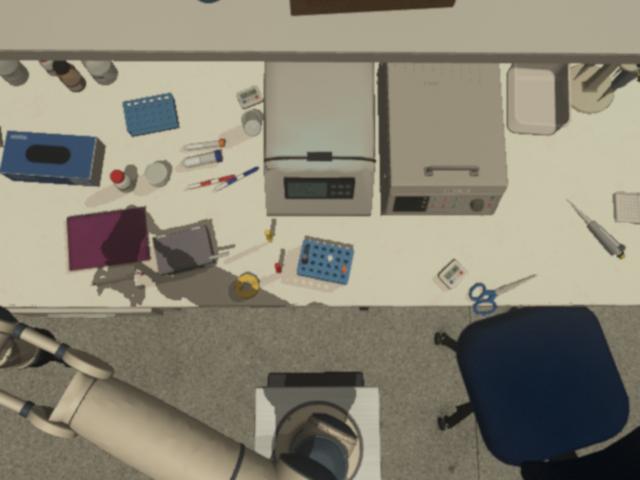

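The scene view shows the controller at about (185,325), with its rod running to (240,293), and the blue rack at (345,270). The grey stylus stands in the rack at (325,250). Next to it are a red (307,275) and a yellow (270,262) look-alike, both outside the rack. In the top view the controller is at (185,248), the rod at (225,247) and the rack at (325,262). Next I'll measure from depth and confirm with an enlarged crop.

```bash
python3 - <<'E'
from h import *
S=np.load('scene0.npz');D=np.load('top0.npz')
A=cv2.resize(S['f'][230:360,130:390],None,fx=3,fy=3,interpolation=cv2.INTER_CUBIC)[:300*2]
B=cv2.resize(D['f'][205:305,140:360],None,fx=3.5,fy=3.5,interpolation=cv2.INTER_CUBIC)
w=780;A=A[:,:w];B=cv2.resize(B[:,:w],(770,300));A=cv2.resize(A,(770,300));save(np.vstack([A,B]),'crop0.png')
for n,d in(('scene',S),('top',D)):
    W=world(d['z'],d['K'],d['T']); f=d['f'].astype(int)
    x,y,z=W[...,0],W[...,1],W[...,2]
    table=np.abs(z)<.006; print(n,'table',np.nanmedian(z[table]))
    m=(z>.05)&(z<.13)&(x>.36)&(x<.6)&(y>.16)&(y<.48)
    P=W[m]; v,u=np.nonzero(m); print('ctl',len(P),P.min(0).round(3),P.max(0).round(3),u.min(),u.max(),v.min(),v.max())
    c=np.median(P,0); m2=np.linalg.norm(P-c,axis=1)<.1; q=P[m2]
    if n=='top':
        M=np.zeros(z.shape,np.uint8); M[m]=255
        M2=cv2.morphologyEx(M,cv2.MORPH_OPEN,np.ones((9,9)))
        q=W[M2>0]
        r=cv2.minAreaRect((q[:,:2]*1000).astype(np.float32)); print('cover rect',r,cv2.boxPoints(r).tolist())
        rod=W[(M>0)&(cv2.dilate(M2,np.ones((3,3)))==0)]; rod=rod[rod[:,1]<c[1]-.06]
        print('rod',(rod*1000).round().astype(int).tolist())
    A=np.c_[q[:,:2],np.ones(len(q))]; k,*_=np.linalg.lstsq(A,q[:,2],rcond=None); print('plane',k, np.std(A@k-q[:,2]), q.mean(0))
    # rack blue
    b=(f[...,2]>f[...,0]+40)&(np.abs(z-.04)<.008)&(x>.3)&(x<.55)&(y>-.2)&(y<.15)
    r=cv2.minAreaRect((W[b][:,:2]*1000).astype(np.float32)); print('rack',r,b.sum())
    t=(z>.06)&(z<.14)&(x>.3)&(x<.55)&(y>-.15)&(y<.15); v,u=np.nonzero(t)
    for a in range(0,len(u),max(1,len(u)//25)): print(u[a],v[a],(W[v[a],u[a]]*1000).round(),f[v[a],u[a]],end=';')
    print()
E
```

```text
scene table -0.0015883708973141175
ctl 2727 [0.435 0.229 0.05 ] [0.563 0.43  0.069] 133 243 288 346
plane [ 0.0400529  -0.01027673  0.04594743] 0.003465800885399496 [0.48759863 0.3514001  0.06186592]
rack ((472.52801513671875, -19.518829345703125), (139.8065948486328, 95.33573913574219), 79.1312026977539) 961
323 238 [478.  34. 112.] [128 115 110];325 241 [468.  37. 110.] [64 54 54];269 244 [534. 129. 110.] [231 172   0];325 245 [466.  39. 102.] [64 55 57];270 247 [529. 131. 105.] [151 111   0];324 248 [470.  38.  94.] [67 56 60];268 250 [532. 134.  99.] [110  72   0];323 251 [470.  41.  88.] [37 35 34];267 253 [535. 134.  91.] [94 75 48];273 254 [531. 123.  86.] [161 114   0];303 255 [453. 109. 110.] [183 136 116];273 256 [528. 125.  83.] [152 109   0];272 257 [526. 130.  83.] [153 109   0];271 258 [527. 131.  81.] [152 108   0];270 259 [531. 131.  77.] [133  98   0];268 260 [533. 134.  75.] [118  89  11];268 261 [533. 135.  73.] [112  87  24];267 262 [536. 135.  70.] [130 108  62];327 262 [466.  34.  61.] [38 31 28];271 264 [529. 130.  66.] [158 117   0];305 265 [447. 109.  90.] [9
[... 2118 characters left out ...]
] [118  96  43];270 238 [529. 121.  63.] [129 106  45];304 254 [477.  33. 112.] [96 92 88];306 255 [475.  28. 113.] [93 89 85];305 256 [472.  30. 114.] [109 102  97];305 257 [469.  30. 114.] [104  96  92];305 258 [467.  30. 115.] [87 82 77];305 259 [465.  30. 108.] [65 60 56];305 260 [465.  30.  97.] [52 48 44];305 261 [465.  30.  80.] [48 45 41];276 263 [454. 102. 114.] [163 102  87];278 264 [452.  97. 115.] [155  59  51];278 265 [450.  97. 112.] [163  50  43];277 266 [448. 100. 109.] [169  48  42];276 267 [445. 102. 110.] [156  57  49];276 268 [443. 102. 107.] [136  62  52];275 269 [444. 106.  85.] [166 133 113];280 269 [447.  95.  65.] [114  48  41];280 270 [445.  95.  61.] [113  48  41];
```

View pics/crop0.png

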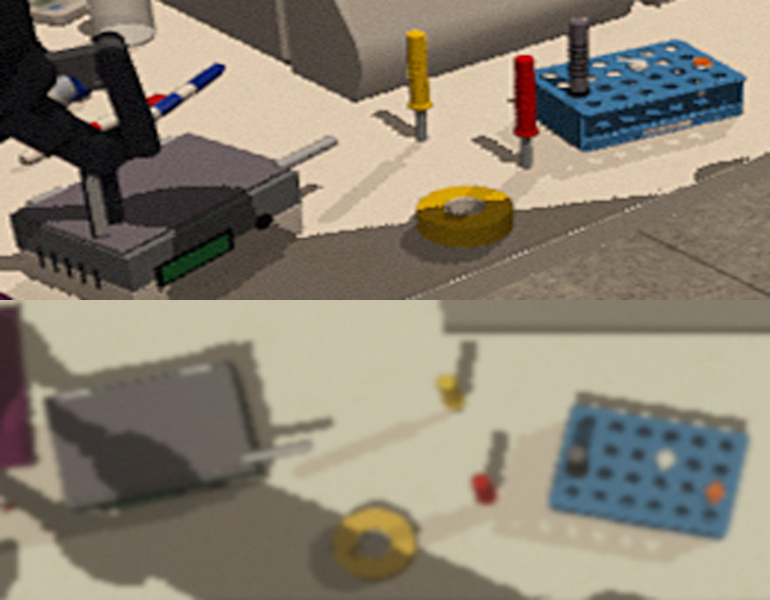

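The crop confirms the choice. Red (278,266 top view) and yellow (268,232) stand outside the rack and are the wrong colour. The tall dark grey ribbed one in the blue rack (305,257 top view, about (0.472,0.031) m) is the stylus. The cover is shut, the controller yaw is 13.9° and the rod's middle is at about (0.483,0.250,0.0625). First I'll spin so that tool y lies along controller x.

Emit:
servo_tool:
  rows:
    - [0,0,0,0.113,50]
    - [0,0,0,0.113,50]
    - [0,0,0,0.113,50]
    - [0,0,0,0.113,50]
    - [0,0,0,0.113,50]
    - [0,0,0,0.113,50]
    - [0,0,0,0.113,50]
    - [0,0,0,0.113,50]
  grip_force: 25

```text
time_s: 0.77
ee_pos: [0.2467, 0.5468, 0.2446]
ee_rot: [0.0, 0.618, 0.786, -0.001]
contact_force: [-0.3, -0.5, 0.3]
width: 0.583
grip_force: 0.0
```

Emit:
servo_tool:
  rows:
    - [-32,14.5,0,0,50]
    - [-32,14.5,0,0,50]
    - [-32,14.5,0,0,50]
    - [-32,14.5,0,0,50]
    - [-32,14.5,0,0,50]
    - [-32,14.5,0,0,50]
    - [-32,14.5,0,0,50]
    - [-32,14.5,0,0,50]
    - [-32,14.5,0,0,50]
    - [-32,14.5,0,0,50]
    - [-26,13,0,0,50]
    - [0,0,0,0,50]

```text
time_s: 1.77
ee_pos: [0.4859, 0.245, 0.2443]
ee_rot: [0.001, 0.618, 0.786, -0.001]
contact_force: [-0.3, 0.2, -0.1]
width: 0.583
grip_force: 0.0
```

```bash
cat >> h.py <<'E'
th=np.radians(13.86); C=np.array([.4994,.3487]); ex=np.array([np.cos(th),np.sin(th)]); ey=np.array([-ex[1],ex[0]])
def loc(p): d=np.asarray(p[:2])-C; return np.round(1000*np.array([d@ex,d@ey,p[2]]),1)
def wld(l): l=np.asarray(l)/1000; return np.r_[C+l[0]*ex+l[1]*ey,l[2]]
def st():
    o=get_obs(); from scipy.spatial.transform import Rotation as R
    q=o['ee_rot']; M=R.from_quat([q[1],q[2],q[3],q[0]]).as_matrix()
    print('t',o['time_s'],'loc',loc(o['ee_pos']),'yawY',np.degrees(np.arctan2(M[1,1],M[0,1])).round(2),'tilt',M[2].round(3),'F',o['contact_force'].round(1),'w',o['width'].__round__(3),'g',o['grip_force'],'q',o['qpos'].round(2))
E
python3 - <<'E'
from h import *
st()
f,z,K,T=cam('scene'); save(f[180:380,100:420],'s1.png')
f2,z2,K2,T2=cam('top'); np.savez('top1.npz',f=f2,z=z2,K=K2,T=T2)
W=world(z2,K2,T2)
x,y,zz=W[...,0],W[...,1],W[...,2]
m=(x>.44)&(x<.5)&(y>0)&(y<.06)&(zz>.104)&(zz<.125); v,u=np.nonzero(m)
print('stylus top px',u.mean(),v.mean(),len(u), ray(u.mean(),v.mean(),.114,K2,T2),np.nanmean(W[m],0))
m=(x>.6)&(x<.75)&(y>.1)&(y<.45)&(zz>.02)&(zz<.4); print('behind', np.nanmin(x[m]), np.c_[x[m],y[m],zz[m]][::max(1,m.sum()//12)].round(2).tolist())
E
```

```text
t 1.7667 loc [-38.  -97.5 244.3] yawY 13.6 tilt [-0.002 -0.001 -1.   ] F [-0.3  0.2 -0.1] w 0.583 g 0.0 q [ 0.41 -0.06  1.38 -0.    1.82  0.17]
stylus top px 303.8888888888889 256.48148148148147 27 [0.4706904  0.03274226 0.114     ] [0.47077557 0.0327513  0.11352317]
behind 0.6000812656556389 [[0.75, 0.1, 0.23], [0.74, 0.13, 0.2], [0.71, 0.1, 0.22], [0.7, 0.11, 0.21], [0.75, 0.33, 0.03], [0.68, 0.12, 0.2], [0.72, 0.44, 0.04], [0.67, 0.13, 0.18], [0.7, 0.45, 0.04], [0.64, 0.12, 0.15], [0.63, 0.12, 0.14], [0.62, 0.12, 0.11], [0.6, 0.12, 0.09]]
```

Emit:
servo_tool:
  rows:
    - [3.5,-2,30,0,50]
    - [0,0,30,0,50]
    - [0,0,30,0,50]
    - [0,0,30,0,50]
    - [0,0,25,0,50]
    - [0,0,20,0,50]
    - [0,0,12,0,50]
    - [0,0,10,0,50]
    - [0,0,0,0,50]

```text
time_s: 2.62
ee_pos: [0.4792, 0.2523, 0.0563]
ee_rot: [-0.001, 0.616, 0.788, -0.001]
contact_force: [-0.8, -0.4, 0.0]
width: 0.589
grip_force: 0.0
```

Emit:
servo_tool:
  rows:
    - [0,0,0,0,0]
    - [0,0,0,0,0]
    - [0,0,0,0,0]
    - [0,0,0,0,0]
    - [0,0,0,0,0]
    - [0,0,0,0,0]
    - [0,0,0,0,0]
  grip_force: 25

```text
time_s: 3.2
ee_pos: [0.4829, 0.2529, 0.0605]
ee_rot: [0.002, 0.616, 0.787, 0.003]
contact_force: [6.3, 1.9, -1.2]
width: 0.103
grip_force: 26.2
```

```bash
python3 - <<'E'
from h import *
st()
f,z,K,T=cam('scene'); save(cv2.resize(f[200:370,110:350],None,fx=3,fy=3),'s2.png')
a0=0
for i in range(0,111,10):
    a=np.radians(i); print(i,(-86*np.cos(a)).round(1),(86*np.sin(a)).round(1),end=' | ')
E
```

```text
t 3.2 loc [-39.  -89.1  60.5] yawY 13.9 tilt [ 0.001  0.007 -1.   ] F [ 6.3  1.9 -1.2] w 0.103 g 26.210825443267822 q [ 0.42 -0.02  1.67 -0.    1.48  0.18]
0 -86.0 0.0 | 10 -84.7 14.9 | 20 -80.8 29.4 | 30 -74.5 43.0 | 40 -65.9 55.3 | 50 -55.3 65.9 | 60 -43.0 74.5 | 70 -29.4 80.8 | 80 -14.9 84.7 | 90 -0.0 86.0 | 100 14.9 84.7 | 110 29.4 80.8 |
```

View pics/s2.png

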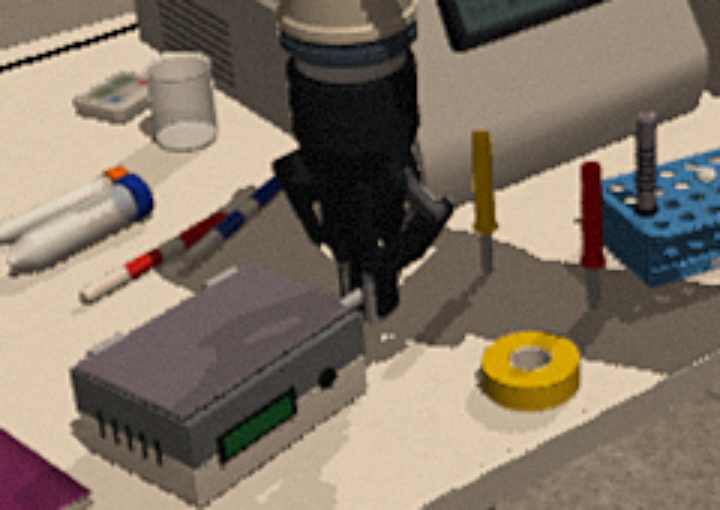

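The rod is between the pads. Now the first 60° of the arc.

Emit:
servo_tool:
  rows:
    - [0,0.3,-7.5,0,0]
    - [0,1,-7.4,0,0]
    - [0,1.6,-7.4,0,0]
    - [0,2.3,-7.1,0,0]
    - [0,2.9,-6.9,0,0]
    - [0,3.4,-6.7,0,0]
    - [0,4.1,-6.3,0,0]
    - [0,4.5,-6,0,0]
    - [0,5.1,-5.5,0,0]
    - [0,5.5,-5.1,0,0]
    - [0,6,-4.5,0,0]
    - [0,6.3,-4.1,0,0]

```text
time_s: 4.25
ee_pos: [0.5219, 0.2623, 0.134]
ee_rot: [-0.001, 0.616, 0.788, -0.001]
contact_force: [-6.5, 0.0, 3.3]
width: 0.106
grip_force: 25.5
```

```bash
python3 -c "
from h import *
st()"
```

```text
t 4.25 loc [  1.1 -89.2 134. ] yawY 13.93 tilt [ 0.    -0.002 -1.   ] F [-6.5  0.   3.3] w 0.106 g 25.544875860214233 q [0.41 0.06 1.46 0.   1.62 0.16]
```

Emit:
servo_tool:
  rows:
    - [0,6.7,-3.4,0,0]
    - [0,6.9,-2.9,0,0]
    - [0,7.1,-2.3,0,0]
    - [0,7.4,-1.6,0,0]
    - [0,7.4,-1,0,0]
    - [0,7.5,-0.3,0,0]
    - [0,7.5,0.3,0,0]
    - [0,7.4,1,0,0]
    - [0,7.4,1.6,0,0]
    - [0,7.1,2.3,0,0]
    - [0,0,0,0,0]
    - [0,0,0,0,0]

```text
time_s: 5.25
ee_pos: [0.5945, 0.2802, 0.1395]
ee_rot: [0.001, 0.616, 0.787, 0.002]
contact_force: [2.7, 1.5, 5.4]
width: 0.105
grip_force: 27.2
```

```bash
python3 -c "
from h import *
st()
f,z,K,T=cam('scene'); W=world(z,K,T); m=(np.abs(W[...,1]-.36)<.06)&(W[...,0]>.5)&(W[...,0]<.68)&(W[...,2]>.09)&(W[...,2]<.155)
P=np.array([loc(p) for p in W[m]]); P=P[(P[:,1]>-60)&(P[:,1]<65)]
k=np.polyfit(P[:,2],P[:,0],1); print(len(P),k, 'angle',90+np.degrees(np.arctan(k[0])))
"
```

```text
t 5.25 loc [ 75.9 -89.3 139.5] yawY 13.91 tilt [ 0.     0.004 -1.   ] F [2.7 1.5 5.4] w 0.105 g 27.193358838558197 q [ 0.39  0.25  1.25 -0.    1.65  0.15]
1957 [ 0.35367918 24.56671513] angle 109.47762699451675
```

Cover at about 109.5°. I'll open the fingers with the arm still, then retreat straight up.

Emit:
servo_tool:
  rows:
    - [0,0,0,0,15]
    - [0,0,0,0,25]
    - [0,0,0,0,40]
    - [0,0,0,0,45]
    - [0,0,0,0,45]
    - [0,0,0,0,45]

```text
time_s: 5.8
ee_pos: [0.5924, 0.2797, 0.1388]
ee_rot: [-0.0, 0.616, 0.788, -0.0]
contact_force: [0.8, -1.0, 0.5]
width: 0.528
grip_force: 0.0
```

Emit:
servo_tool:
  rows:
    - [0,0,-10,0,45]
    - [0,0,-20,0,45]
    - [0,0,-30,0,45]
    - [0,0,-30,0,45]
    - [0,0,-30,0,45]
    - [0,0,0,0,45]

```text
time_s: 6.3
ee_pos: [0.5938, 0.2803, 0.2688]
ee_rot: [0.003, 0.616, 0.788, 0.005]
contact_force: [0.8, -0.7, 2.2]
width: 0.528
grip_force: 0.0
```

```bash
cat >> h.py <<'E'
def cover():
    f,z,K,T=cam('scene'); W=world(z,K,T); m=(np.abs(W[...,1]-.36)<.06)&(W[...,0]>.5)&(W[...,0]<.68)&(W[...,2]>.09)&(W[...,2]<.145)
    P=np.array([loc(p) for p in W[m]]); P=P[(P[:,1]>-60)&(P[:,1]<65)]
    k=np.polyfit(P[:,2],P[:,0],1); print(len(P),k, 'cover angle',90+np.degrees(np.arctan(k[0])))
    return f,z,K,T
E
python3 - <<'E'
from h import *
st(); f,z,K,T=cover(); np.savez('scene2.npz',f=f,z=z,K=K,T=T)
g,zt,Kt,Tt=cam('top'); np.savez('top2.npz',f=g,z=zt,K=Kt,T=Tt)
h=wld([-10,-32,60]); print('hole',h,proj(h,K,T),proj(h,Kt,Tt))
s=np.array([.4707,.0327]); o=get_obs()['ee_pos']; d=(s-o[:2])*1000; print('to stylus tool x,y',d@ey,d@ex)
a=proj(h,K,T).astype(int); b=proj(h,Kt,Tt).astype(int)
A=cv2.resize(f[a[1]-40:a[1]+40,a[0]-60:a[0]+60],(780,520//2+20)); B=cv2.resize(g[b[1]-30:b[1]+30,b[0]-45-20:b[0]+45+20],(780,300)); save(np.vstack([A,B]),'hole.png')
E
```

```text
t 6.3 loc [ 75.3 -89.  268.8] yawY 13.92 tilt [ 0.002  0.013 -1.   ] F [ 0.8 -0.7  2.2] w 0.528 g 0.0 q [ 0.39  0.24  1.02 -0.    1.87  0.15]
1803 [ 0.34957925 24.66592687] cover angle 109.26856716599075
hole [0.49735677 0.31523621 0.06      ] [200.21766438 306.41835558] [194.72375387 250.19254065]
to stylus tool x,y -210.79465114582956 -178.1188742219914
```

View pics/hole.png

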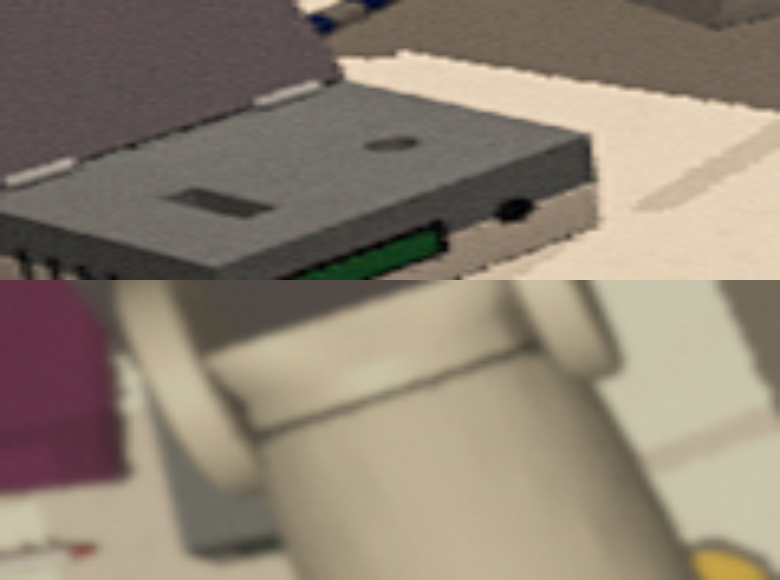

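The cover stays at 109°. The hole shows at scene pixel (200,307), matching the prediction (200.2,306.4). The slot is to its left at about (173,318). Now to the stylus.

Emit:
servo_tool:
  rows:
    - [-21,-18,0,0,45]
    - [-21,-18,0,0,45]
    - [-21,-18,0,0,45]
    - [-21,-18,0,0,45]
    - [-21,-18,0,0,45]
    - [-21,-18,0,0,45]
    - [-21,-18,0,0,45]
    - [-21,-18,0,0,45]
    - [-21,-18,0,0,45]
    - [-21.5,-16,0,0,45]
    - [0,0,0,0,45]
    - [0,0,0,0,45]

```text
time_s: 7.4
ee_pos: [0.4699, 0.0319, 0.2582]
ee_rot: [-0.001, 0.617, 0.787, -0.0]
contact_force: [0.2, 0.3, -0.8]
width: 0.528
grip_force: 0.0
```

```bash
python3 - <<'E'
from h import *
st()
s=np.array([.4707,.0327]); o=get_obs()['ee_pos']; d=(s-o[:2])*1000; print('to stylus tool x,y',d@ey,d@ex, o)
E
```

```text
t 7.4 loc [-104.5 -300.6  258.2] yawY 13.79 tilt [ 0.    -0.001 -1.   ] F [ 0.2  0.3 -0.8] w 0.528 g 0.0 q [-0.   -0.25  1.53  0.    1.86 -0.25]
to stylus tool x,y 0.6316176185167123 0.9826376717370522 [0.46989728 0.03185138 0.25820151]
```

Emit:
servo_tool:
  rows:
    - [0.5,1,30,0,45]
    - [0,0,30,0,45]
    - [0,0,30,0,45]
    - [0,0,25,0,45]
    - [0,0,20,0,45]
    - [0,0,15,0,45]
    - [0,0,13,0,45]
    - [0,0,10,0,45]
    - [0,0,0,0,45]
    - [0,0,0,0,45]

```text
time_s: 8.23
ee_pos: [0.4712, 0.0337, 0.0859]
ee_rot: [-0.0, 0.616, 0.788, -0.0]
contact_force: [0.3, 1.1, 0.0]
width: 0.526
grip_force: 0.0
```

Emit:
servo_tool:
  rows:
    - [0,0,0,0,25]
    - [0,0,0,0,15]
    - [0,0,0,0,8]
    - [0,0,0,0,8]
    - [0,0,0,0,8]
    - [0,0,0,0,8]
    - [0,0,0,0,8]
  grip_force: 60

```text
time_s: 8.82
ee_pos: [0.4721, 0.0334, 0.0875]
ee_rot: [0.001, 0.616, 0.788, 0.001]
contact_force: [0.0, -0.1, 6.5]
width: 0.145
grip_force: 58.4
```

```bash
python3 -c "
from h import *
st(); print(get_obs()['ee_pos'])"
```

```text
t 8.8167 loc [-102.1 -299.6   87.5] yawY 13.92 tilt [-0.001  0.003 -1.   ] F [ 0.  -0.1  6.5] w 0.145 g 58.376646637916565 q [-0.   -0.23  1.82  0.    1.55 -0.24]
[0.47206762 0.03338672 0.08748448]
```

Emit:
servo_tool:
  rows:
    - [0,0,-8,0,8]
    - [0,0,-15,0,8]
    - [0,0,-22,0,8]
    - [0,0,-25,0,8]
    - [0,0,-25,0,8]
    - [0,0,-25,0,8]
    - [0,0,-22,0,8]
    - [0,0,-15,0,8]
    - [0,0,-8,0,8]
    - [0,0,0,0,8]

```text
time_s: 9.65
ee_pos: [0.4718, 0.0333, 0.2532]
ee_rot: [0.001, 0.616, 0.788, 0.001]
contact_force: [-0.2, 0.8, -0.8]
width: 0.148
grip_force: 58.4
```

Emit:
servo_tool:
  rows:
    - [12,4,0,0,8]
    - [24,8,0,0,8]
    - [28,10,0,0,8]
    - [28,10,0,0,8]
    - [28,10,0,0,8]
    - [28,10,0,0,8]
    - [28,10,0,0,8]
    - [28,10,0,0,8]
    - [28,10,0,0,8]
    - [24,7,0,0,8]
    - [12,3,0,0,8]
    - [0,0,0,0,8]

```text
time_s: 10.65
ee_pos: [0.4953, 0.3175, 0.2487]
ee_rot: [-0.001, 0.615, 0.789, -0.002]
contact_force: [0.4, -0.1, 0.5]
width: 0.152
grip_force: 58.5
```

```bash
python3 - <<'E'
from h import *
st(); f,z,K,T=cover(); p=get_obs()['ee_pos']
h=wld([-10,-32,60]); print('hole px',proj(h,K,T)); tip=p-[0,0,.0835]; c=proj(tip,K,T).astype(int); print('tip px pred',proj(tip,K,T),'collar',proj(tip+[0,0,.038],K,T))
y0=c[1]-70;x0=c[0]-60; save(cv2.resize(f[y0:y0+150,x0:x0+160],None,fx=4,fy=4,interpolation=cv2.INTER_CUBIC),'tip1.png'); print(x0,y0)
E
```

```text
t 10.65 loc [-11.5 -29.3 248.7] yawY 14.09 tilt [-0.    -0.004 -1.   ] F [ 0.4 -0.1  0.5] w 0.152 g 58.48687469959259 q [0.51 0.06 1.25 0.   1.83 0.27]
1819 [ 0.35285219 24.41919079] cover angle 109.43550104196244
hole px [200.21766438 306.41835558]
tip px pred [194.33465614 255.52853063] collar [192.02155394 235.81914555]
134 185
```

View pics/tip1.png

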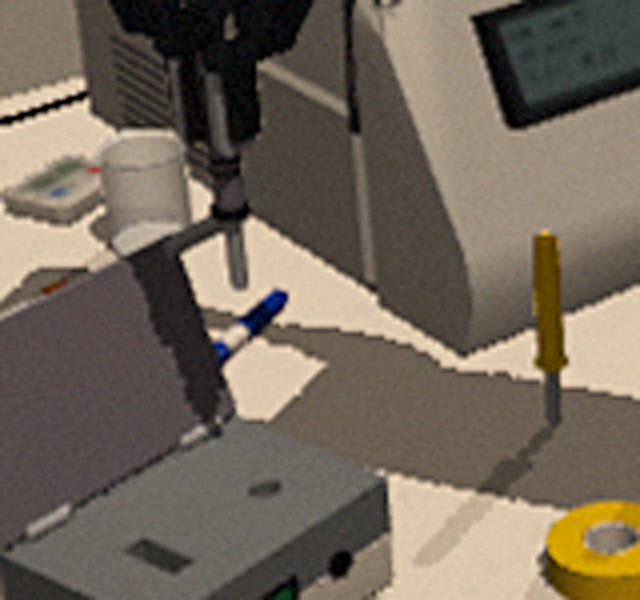

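The tip is at (194,257), on prediction, with the shaft straight and the hole at (200,307). Next I'll correct sideways and come down to just above the hole.

Emit:
servo_tool:
  rows:
    - [-2.7,1.5,10,0,8]
    - [0,0,15,0,8]
    - [0,0,20,0,8]
    - [0,0,20,0,8]
    - [0,0,15,0,8]
    - [0,0,8,0,8]
    - [0,0,3,0,8]
    - [0,0,0,0,8]
    - [0,0,0,0,8]

```text
time_s: 11.45
ee_pos: [0.4987, 0.3129, 0.1611]
ee_rot: [0.0, 0.616, 0.787, 0.001]
contact_force: [-0.4, -0.2, 0.6]
width: 0.144
grip_force: 58.5
```

```bash
python3 - <<'E'
from h import *
st(); f,z,K,T=cover(); p=get_obs()['ee_pos']
h=wld([-10,-32,60]); tip=p-[0,0,.086]; c=proj(h,K,T).astype(int); print('tip px pred',proj(tip,K,T),'hole',proj(h,K,T))
y0=c[1]-45;x0=c[0]-45; save(cv2.resize(f[y0:y0+75,x0:x0+90],None,fx=7,fy=7,interpolation=cv2.INTER_CUBIC),'tip2.png'); print(x0,y0)
E
```

```text
t 11.45 loc [ -9.3 -34.5 161.1] yawY 13.88 tilt [ 0.     0.001 -1.   ] F [-0.4 -0.2  0.6] w 0.144 g 58.48797798156738 q [ 0.5   0.06  1.41 -0.    1.67  0.26]
1818 [ 0.33935794 25.35393937] cover angle 108.74505116910694
tip px pred [199.92291252 298.44295496] hole [200.21766438 306.41835558]
155 261
```

View pics/tip2.png

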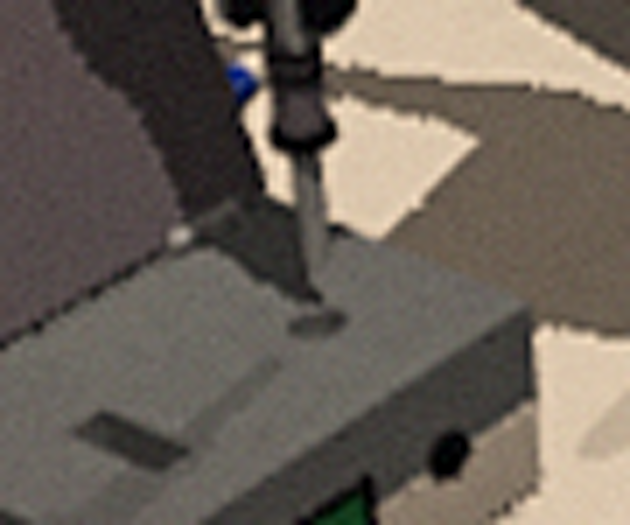

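Tip at about (200,301), close above the hole centre (200,307). The lone reading looks noisy, so I'll average several and use depth on the shaft.

```bash
python3 - <<'E'
from h import *
L=[]
for i in range(6):
    f,z,K,T=cam('scene'); L.append(loc(get_obs()['ee_pos'])); W=world(z,K,T)
    if i==0: Z=[]
    Z.append(z)
print(np.array(L).tolist(),np.mean(L,0))
z=np.median(Z,0); W=world(z,K,T)
v0=T[:3,2][:2]; v0=v0/np.linalg.norm(v0); print('view dir local',v0@ex,v0@ey)
for v in range(278,304):
    print(v,[ (u,loc(W[v,u]).astype(int).tolist()) for u in range(193,206) if -60<loc(W[v,u])[0]<25 and -60<loc(W[v,u])[1]<-10 and W[v,u,2]>.064])
E
```

```text
[[-9.0, -34.1, 161.7], [-9.1, -34.0, 161.5], [-9.1, -33.9, 161.4], [-9.2, -33.9, 161.1], [-9.3, -33.9, 160.8], [-9.4, -33.9, 160.6]] [ -9.18333333 -33.95       161.18333333]
view dir local 0.5609065949809215 -0.8278790924446084
278 [(193, [-3, -28, 119]), (194, [-7, -27, 121]), (195, [-10, -27, 121]), (196, [-12, -27, 122]), (197, [-13, -29, 121]), (198, [-14, -30, 122]), (199, [-14, -32, 120]), (200, [-15, -34, 120]), (201, [-12, -38, 117])]
279 [(193, [-2, -29, 116]), (194, [-7, -27, 119]), (195, [-8, -28, 118]), (196, [-10, -29, 119]), (197, [-13, -28, 120]), (198, [-13, -31, 119]), (199, [-13, -33, 118]), (200, [-14, -35, 117]), (201, [-14, -37, 116]), (202, [-15, -38, 116])]
280 [(193, [-5, -26, 116]), (194, [-6, -28, 116]), (195, [-9, -27, 117]), (196, [-11, -28, 118]), (197, [-12, -29, 117]), (198, [-14, -30, 117]), (199, [-14, -32, 117]), (200, [-15, -33, 116]), (201, [-16, -35, 116]), (202, [-15, -38, 114])]
281 [(193, [-6, -25, 115]), (194, [-9, -25, 116]), (195, [-9, -27, 115]), (196, [-11, -27, 116]), (197, [-13, -28, 116]), (198, [-15, -29, 116]), (199, [-15, -31, 116]),
[... 1333 characters left out ...]
), (200, [-12, -33, 90])]
293 [(197, [-7, -30, 88]), (198, [-9, -30, 89]), (199, [-10, -32, 88]), (200, [-12, -33, 88])]
294 [(197, [-8, -29, 87]), (198, [-9, -31, 86]), (199, [-10, -32, 86]), (200, [-10, -34, 85]), (201, [-11, -36, 84])]
295 [(197, [-7, -30, 84]), (198, [-9, -30, 85]), (199, [-11, -31, 85]), (200, [-12, -32, 85]), (201, [-11, -35, 83])]
296 [(197, [-7, -30, 82]), (198, [-8, -30, 82]), (199, [-10, -31, 83]), (200, [-11, -33, 81]), (201, [-11, -35, 80])]
297 [(197, [-6, -30, 79]), (198, [-9, -29, 81]), (199, [-11, -30, 81]), (200, [-11, -32, 80]), (201, [-11, -34, 79])]
298 [(198, [-8, -30, 78]), (199, [-11, -30, 79]), (200, [-11, -32, 78])]
299 []
300 []
301 []
302 []
303 []
```

Shaft axis at local (-8.5,-34), hole at (-10,-32), tip about 77 mm high. Shift by (+2,-1) and go in.

Emit:
servo_tool:
  rows:
    - [2,-1,0,0,8]
    - [0,0,0,0,8]
    - [0,0,5,0,8]
    - [0,0,6,0,8]
    - [0,0,6,0,8]
    - [0,0,6,0,8]
    - [0,0,5,0,8]
    - [0,0,3,0,8]
    - [0,0,0,0,8]

```text
time_s: 12.55
ee_pos: [0.4963, 0.3148, 0.1277]
ee_rot: [-0.0, 0.616, 0.788, -0.001]
contact_force: [-0.2, 0.5, -0.0]
width: 0.147
grip_force: 58.5
```

```bash
python3 -c "
from h import *
st(); cam('scene'); st()"
```

```text
t 12.55 loc [-11.1 -32.2 127.7] yawY 13.92 tilt [-0.001 -0.002 -1.   ] F [-0.2  0.5 -0. ] w 0.147 g 58.48721623420715 q [ 0.51  0.07  1.46 -0.    1.61  0.26]
t 12.6 loc [-10.9 -32.1 128.4] yawY 13.92 tilt [-0.    -0.001 -1.   ] F [ 0.5 -0.1  0. ] w 0.145 g 58.48771154880524 q [0.51 0.07 1.46 0.   1.61 0.26]
```

Emit:
servo_tool:
  rows:
    - [0,0.8,2,0,8]
    - [0,0,2,0,8]
    - [0,0,2,0,8]
    - [0,0,2,0,8]
    - [0,0,0,0,8]
    - [0,0,0,0,8]

```text
time_s: 13.1
ee_pos: [0.4977, 0.3154, 0.1215]
ee_rot: [0.0, 0.616, 0.788, 0.0]
contact_force: [0.3, -0.5, 1.3]
width: 0.146
grip_force: 58.7
```

Emit:
servo_tool:
  rows:
    - [0,0,2,0,8]
    - [0,0,1,0,8]
    - [0,0,0,0,8]
    - [0,0,0,0,8]

```text
time_s: 13.43
ee_pos: [0.4977, 0.3154, 0.1184]
ee_rot: [0.0, 0.616, 0.788, 0.0]
contact_force: [0.8, 0.6, 3.2]
width: 0.145
grip_force: 58.8
```

Emit:
servo_tool:
  rows:
    - [0,0,1.5,0,8]
    - [0,0,1.5,0,8]
    - [0,0,1,0,8]
    - [0,0,0,0,8]
    - [0,0,0,0,8]

```text
time_s: 13.85
ee_pos: [0.4978, 0.3155, 0.1154]
ee_rot: [0.0, 0.616, 0.788, 0.001]
contact_force: [-0.3, -0.8, 7.7]
width: 0.143
grip_force: 59.6
```

Emit:
servo_tool:
  rows:
    - [0,0,1,0,8]
    - [0,0,1,0,8]
    - [0,0,0,0,8]
    - [0,0,0,0,8]

```text
time_s: 14.18
ee_pos: [0.498, 0.3156, 0.1151]
ee_rot: [0.001, 0.616, 0.788, 0.001]
contact_force: [-2.2, -1.4, 14.0]
width: 0.143
grip_force: 60.3
```

```bash
python3 -c "
from h import *
f,z,K,T=cover(); st(); save(cv2.resize(f[240:340,130:260],None,fx=5,fy=5),'end.png')"
```

```text
1885 [ 0.15134548 41.88064637] cover angle 98.60614465844824
t 14.2333 loc [ -9.2 -31.8 115.1] yawY 13.93 tilt [ 0.001  0.003 -1.   ] F [-3.6 -0.7 14.3] w 0.146 g 60.3372198343277 q [0.51 0.07 1.48 0.   1.59 0.26]
```

View pics/end.png

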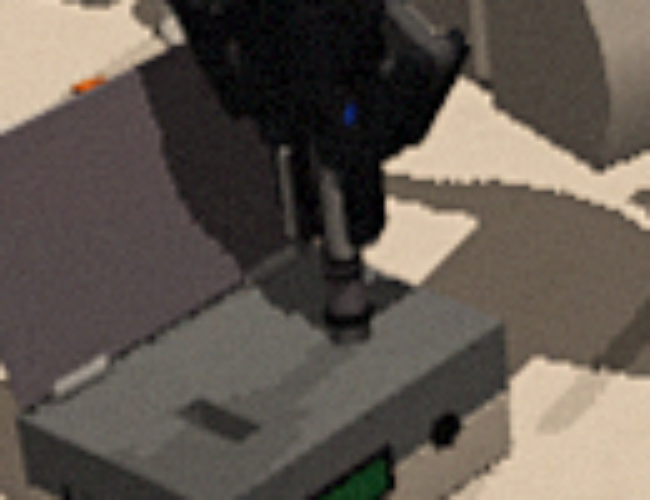

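The picture shows the stylus down the hole at crop (348,330), with the collar just above the panel. The 98.6° is probably skewed by gripper points, so I'll recheck on the left half only.

```bash
python3 -c "
from h import *
f,z,K,T=cam('scene'); W=world(z,K,T); m=(W[...,0]>.45)&(W[...,0]<.68)&(W[...,2]>.085)&(W[...,2]<.14)&(W[...,1]>.3)&(W[...,1]<.5)
P=np.array([loc(p) for p in W[m]]); P=P[(P[:,1]>15)&(P[:,1]<65)&(P[:,0]>25)]
k=np.polyfit(P[:,2],P[:,0],1); print(len(P),k,90+np.degrees(np.arctan(k[0]))); st()"
```

```text
840 [ 0.34720172 24.87334649] 109.14708917423894
t 14.2833 loc [ -9.3 -31.8 115.1] yawY 13.93 tilt [ 0.001  0.003 -1.   ] F [-3.2 -2.  14.5] w 0.149 g 60.33751845359802 q [0.51 0.07 1.48 0.   1.59 0.26]
```

```bash
python3 -c "
from plant import workorder
print(workorder.close_job())"
```

```text
the job is handed in; nothing more can be done
None
```

The job is handed in: the cover stands open at about 109° and stays there on its own, and the gripper still holds the stylus with about 14 N pressing the reset button against its stop; I did not touch the slot key or the other things.

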